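# Set the grinder's speed selector by clicks and start it

## Robot

A 6-joint arm with a two-finger parallel gripper is mounted at the origin on the work surface. World frame = base frame: x ahead of the robot, y to its left, z up, the work surface at z = 0. Lengths are in m, angles in rad, forces in N, time in s.
With the tool pointing down it reaches from about 0.35 to 0.725 m from the base axis. Payload 4.3 kg.
Tool frame: the origin (TCP) lies on the front face of the gripper's body, between the roots of the fingers; the fingertips stand 73 mm ahead of it and the grasp point (between the pads) lies 54 mm ahead of it; x points along the fingers, y is the direction in which the jaws open and shut, and the axes are right-handed (so a half turn about x gives the same grasp; the last joint's range is limited). The gripper opens to 85 mm and grips with 20 to 120 N. Pads are 22 mm wide; open, the fingers measure 114 mm over their backs; the gripper's body (76 mm by 85 mm) begins 54 mm behind the grasp point. The pads swing forward as they close: fully open they stand 13 mm farther back than shut.
Start: joints at [1.126, 0.377, 0.081, 1.274, 0, 1.46], TCP at [0.189, 0.543, 0.304] pointing down, gripper open.
Joint ranges: [-2.72, 2.72], [-0.84, 1.66], [-1.02, 1.22], [-1.77, 2.12], [-1.37, 1.28], [-3.14, 3.14]. Speed limits (rad/s): [2.57, 2.57, 3.14, 3.14, 3.14, 3.14].

## Interface

Orientations are given as a unit quaternion [w, x, y, z].
In Python, from station import arm gives the robot as it stands. The module is installed in compiled form; this text tells all that it offers.
- The arm moves only by the tool apply_moves, never from a script. Its argument "deltas" is a list of rows, each a list of 3 entries, a list of its own where there are three numbers: the shift along the tool's x, y, z scaled (see below), then the turn about the tool's x scaled (see below), then the closure, from -1 (fully open) to 1 (shut). A call has 1 to 20 rows; each row is the pose to reach, as a shift and turn from the pose commanded when the call began, along the tool's axes at that moment; what a row does not reach only later rows make up. The controller multiplies each number of a shift by 0.4 m and each number of a turn by 90 degrees. A row lasts 1/8 s, in which the tool goes at most 62.5 mm and 10.7 degrees, less where a joint would pass 70% of its speed; a pose out of reach is approached as far as the arm can. A call with a number of a shift or a turn outside -1 to 1 is refused whole. A call with a gripper value outside its range is refused whole. The fingers move at their own pace and stop on an object; "newtons" is the grip in N (left out, the last holds). Time passes only in rows, so rows that repeat a pose let the fingers close. It gives the time, the measured TCP pose, the force and the opening at its end, in the units of the state.
- arm.get_state(): the state, without advancing time (a new reading comes with each control period).
- arm.get_image(name): name is "scene" or "top" or "wrist"; returns (picture, depth): 400x640x3 uint8, red, green, blue; 400x640 float32, m along the optical axis (not along the pixel's ray), 0 where there is no reading.
- arm.calibration(name): a dict with "fx", "fy", "cx", "cy" (pixels), "pose" (4x4, takes a point from camera to world coordinates). Camera axes: x right, y down, z forward; pixel columns grow to the right and rows downward; lengths in m; the calibration is good to about 2 mm. A picture is of the moment at which its call begins: read the wrist's pose just before it. calibration takes no time and is no camera call; for the wrist camera it gives the pose at the moment of the call.
- arm.close_job(): hands the job in, once; it reports no verdict.
Trained networks look in the newest picture that a camera, given by its name, has taken for a name from the list of things; names that differ only in an ending like _2 or _b are one class to them, and where a whole thing is asked for, a point or a joint stands for the part that bears it (a point fixed in the world has none). Each returns a list of dicts, best first, with "conf" (0 to 1); they miss things now and then, are a little off and sometimes report something else, mostly with a low value. They report only what shows in the picture. A call takes as long as a camera call.
- arm.masks_of(camera, query): "mask" (400x640 bool, what is visible of it) and "bbox" ([centre column, centre row, width, height] in pixels, round what is visible of it).
- arm.mark_of(camera, query): "at" ([row, column] in pixels: a listed point, or the origin of a listed thing).
The state is a dict: "time": time; "joint_positions": joint angles; "qd": joint speeds; "effort": joint torques, N m; "tool_pos": TCP position; "eef_rot": TCP orientation; "force": force on the tool from outside, world axes, zero at the start; "ft_torque": the same for the moment, N m; "gripper_width": finger opening in m.
Only numpy, scipy, OpenCV 4.12 (cv2) and the standard library are available. Lean on these libraries where they do the work, as an engineer would, in place of code of your own. Each camera call takes 0.05 s, during which the arm holds its last target.

## Task

Get the knife grinder running at speed five: with a fingertip, push the lever of the speed selector round, without gripping it or forcing it hard, until it rests in the fifth click clockwise from its off stop, counting off as zero. Then press the large start button fully down and let go. Leave the small stop button and everything else on the bench alone, and do not press start before the speed is set.

Things in the scene. Friction and masses are not known exactly. Their poses are not given: they have to be found in the camera images.
- speed_box: grey box with aluminium face, 200 x 200 mm, top 61.5 mm above the bench, fixed; the black lever selector is in the middle of its top. Origin: underside centre; x points away from the robot's side at yaw 0. Black marks on the face, 83 mm from the selector's axis: a short bar at off, 105 degrees counter-clockwise of x seen from above, then seven dots growing in size, every 30 degrees clockwise
- speed (a joint): selector angle, rad, grows clockwise seen from above. It rests only in eight clicks 0.5236 apart: 0 off, 0.5236 speed one ... 2.618 speed five, 3.665 speed seven; stops at both ends. At 0 the lever points 105 degrees counter-clockwise of the box's x. Starts in click 0 to 3. Past half way to the next click it snaps on into it by itself; getting over a click takes about 0.2 N m (4.5 N at 45 mm from the axis)
- lever_axis (a point): point on the selector's vertical axis at the top of its hub, 93.5 mm above the bench; the hub is a black disc of 48 mm diameter, 30 mm high
- lever_tip (a point): point on the lever's centre line at its top, 65 mm from the axis, 93.5 mm above the bench. The lever is a black bar 14 mm wide, from 71.5 to 93.5 mm above the bench (10 mm of air below it), reaching 72 mm from the axis to one side only, with a white line on its outer top; pushed sideways, 35 to 65 mm from the axis
- station: grey push-button station with aluminium face, 100 x 170 mm, top 46.5 mm above the bench, fixed; it stands to the left or right of the speed box. Origin: underside centre; x points away from the robot's side at yaw 0. Two black round buttons of different size: start at +40 mm along its y axis, stop at -45 mm
- start_top (a point): centre of the top of the large start button (42 mm diameter), 68 mm above the bench when released
- start (a joint): travel of the start button, m: 0 released, 0.006 fully down (spring, about 5 N when fully down); it comes back up when let go
- stop_top (a point): centre of the top of the small stop button (20 mm diameter), 68 mm above the bench: not to be pressed
- stop (a joint): travel of the stop button, m: 0 released, 0.006 fully down
- stone: loose two-layer sharpening stone, 50 x 100 x 25 mm, lying on the robot's side of the speed box: bystander (origin at the underside centre)
- oil: loose small oil can, 44 mm diameter, 85 mm high, on the robot's side of the station: bystander (origin at the underside centre)
- mug: loose white mug, 72 mm diameter, 85 mm high, beyond the station: bystander (origin at the underside centre)
- steel_rod: loose honing steel, 360 mm long, lying far to the left: bystander (origin under its hand guard)
- sheath: loose knife in its sheath, 300 mm long, 18 mm high, lying far to the right: bystander (origin under the mouth area of the sheath)

How it is judged:
On the way, in this order (a step that is already met when the one before it is completed fails the run):
1. the selector rests in the fifth click (value of joint speed between 2.488 and 2.748 rad and velocity of joint speed between -0.1 and 0.1 rad/s), for 0.3 s.
2. the start button is fully pressed (value of joint start above 0.0045 m), for 0.05 s.
At the end, for the whole second after the job is handed in: the selector rests in the fifth click (2.618 rad within 0.13), start has been pressed down past 4.5 mm after that and is up again (under 1.5 mm), stop is up, and every bystander is within 20 mm of where it began (value of joint speed between 2.488 and 2.748 rad and value of joint each of start, stop below 0.0015 m and distance of each of stone, oil, mug, steel_rod, sheath from where it was at the start of the episode below 0.02 m); the robot touches nothing.
It fails at once if start is pressed (past 3 mm) while the selector is not in the fifth click (value of joint start above 0.003 m and not (value of joint speed between 2.488 and 2.748 rad)).
It fails at once if the stop button is pressed (past 3 mm) (value of joint stop above 0.003 m).
It fails at once if the selector is gripped or forced (over 35 N from the fingers) (contact force between the fingers and speed above 35 N).
It fails at once if a bystander is shifted or lifted by more than 20 mm (distance of any of stone, oil, mug, steel_rod, sheath from where it was at the start of the episode above 0.02 m).
It also fails if it takes over 58 s, if anything falls off the work surface, if the arm or the gripper's body presses on something with over 40 N, if the wrist force passes 120 N, or if a joint passes its speed limit or range.

## Working session

There is one attempt and no reset: what is moved stays moved. The work goes in short steps, Python scripts to look and compute and a tool call to move; the robot and the scene stay as the last step left them, time stands still between calls to the robot, and variables do not carry over. Pictures are saved under pics/ and viewed, and the job is handed in when it is done.

Besides the shell and the picture viewer there is one more tool, called as a command line: name --argument value ..., lists and objects as JSON in quotes. apply_moves: Moves the arm, as the interface text tells. Its arguments: {"type":"object","properties":{"deltas":{"type":"array","items":{"type":"array"}},"newtons":{"type":"number"}},"required":["deltas"]}

```bash
mkdir -p pics; cat > h.py <<'E'
from station import arm
import numpy as np, cv2
def px2w(cam,r,c,z=None,depth=None):
    k=arm.calibration(cam);T=np.array(k["pose"])
    d=np.array([(c-k["cx"])/k["fx"],(r-k["cy"])/k["fy"],1.])
    if z is not None:
        w=T[:3,:3]@d; s=(z-T[2,3])/w[2]; return T[:3,3]+s*w
    return T[:3,3]+T[:3,:3]@(d*depth)
def save(cam,n):
    im,d=arm.get_image(cam); cv2.imwrite(f"pics/{n}.png",im[:,:,::-1]); return im,d
E
python3 - <<'E'
from h import *
s=arm.get_state(); print({k:np.round(v,3) for k,v in s.items()})
for cam in ["top","scene"]:
    im,d=save(cam,cam+"0")
    for q in (["lever_axis","lever_tip","start_top","stop_top","speed_box","station","stone","oil","mug"] if cam=="top" else ["lever_axis","lever_tip","start_top","stop_top"]):
        zz=dict(lever_axis=.0935,lever_tip=.0935,start_top=.068,stop_top=.068).get(q,0)
        for m in arm.mark_of(cam,q)[:2]:
            r,c=m["at"]; print(cam,q,round(m["conf"],2),np.round(m["at"]),np.round(px2w(cam,r,c,z=zz),4), np.round(px2w(cam,r,c,depth=d[int(r),int(c)]),4))
print(arm.get_state()["time"])
E
```

```text
{'time': np.float64(0.0), 'joint_positions': array([ 1.126,  0.378,  0.08 ,  1.274, -0.   ,  1.461]), 'qd': array([-0.   ,  0.   ,  0.001, -0.001, -0.001, -0.   ]), 'effort': array([-1.0000e-03, -4.6361e+01,  2.6988e+01,  2.1000e-02, -0.0000e+00,
        0.0000e+00]), 'tool_pos': array([0.189, 0.543, 0.303]), 'eef_rot': array([ 0.697,  0.117,  0.697, -0.119]), 'force': array([ 0.126,  0.909, -0.3  ]), 'ft_torque': array([-0.001,  0.002,  0.019]), 'gripper_width': np.float64(0.085)}
top lever_axis 0.78 [196. 250.] [0.5577 0.2014 0.0935] [0.5574 0.2011 0.0958]
top lever_axis 0.2 [215. 362.] [ 0.5003 -0.1449  0.0935] [ 0.5013 -0.1476  0.0718]
top lever_tip 0.62 [182. 240.] [0.6005 0.2335 0.0935] [0.6002 0.2331 0.0958]
top lever_tip 0.56 [216. 387.] [ 0.4973 -0.2229  0.0935] [ 0.4985 -0.2276  0.0675]
top start_top 0.47 [215. 361.] [ 0.5009 -0.1449  0.068 ] [ 0.5007 -0.1445  0.0711]
top stop_top 0.73 [200. 258.] [0.5468 0.1786 0.068 ] [0.5445 0.1751 0.0955]
top stop_top 0.56 [214. 385.] [ 0.5029 -0.2199  0.068 ] [ 0.5031 -0.2208  0.0628]
top speed_box 0.71 [226. 170.] [0.4676 0.477  0.    ] [0.4675 0.4759 0.0033]
top speed_box 0.68 [196. 258.] [0.5648 0.1874 0.    ] [0.5559 0.1752 0.096 ]
top station 0.73 [214. 367.] [ 0.5072 -0.1726  0.    ] [ 0.5042 -0.1647  0.0592]
top stone 0.62 [240. 267.] [0.4195 0.1589 0.    ] [0.4199 0.1559 0.0276]
top oil 0.55 [244. 358.] [ 0.409  -0.1406  0.    ] [ 0.4107 -0.1315  0.0837]
top mug 0.65 [179. 371.] [ 0.6253 -0.188   0.    ] [ 0.6246 -0.1871  0.0058]
scene lever_axis 0.69 [222. 340.] [0.5668 0.1944 0.0935] [0.5662 0.1937 0.0927]
scene lever_axis 0.39 [158. 291.] [ 0.5257 -0.182   0.0935] [ 0.5095 -0.2127  0.0702]
scene start_top 0.56 [166. 306.] [ 0.4858 -0.1459  0.068 ] [ 0.469  -0.175   0.0447]
scene start_top 0.56 [188. 268.] [ 0.6596 -0.0977  0.068 ] [ 0.6325 -0.1575  0.0181]
scene stop_top 0.34 [160. 289.] [ 0.5189 -0.2086  0.068 ] [ 0.509  -0.2276  0.0535]
0.75
```

```bash
python3 - <<'E'
import cv2
i=cv2.imread("pics/top0.png"); cv2.imwrite("pics/top0z.png",cv2.resize(i[140:290,190:420],None,fx=3.4,fy=3.4,interpolation=cv2.INTER_CUBIC))
E
```

```text
(no output)
```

View pics/top0.png

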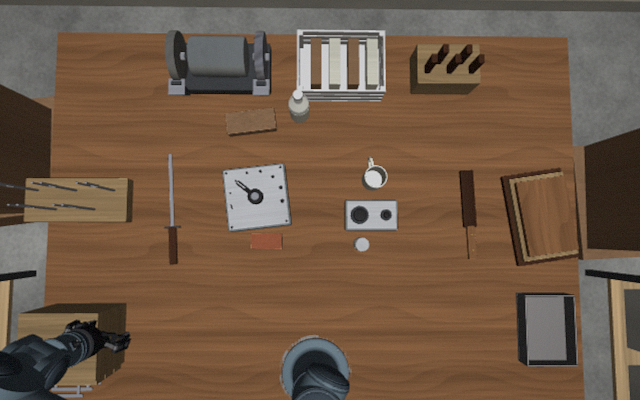

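View pics/top0z.png

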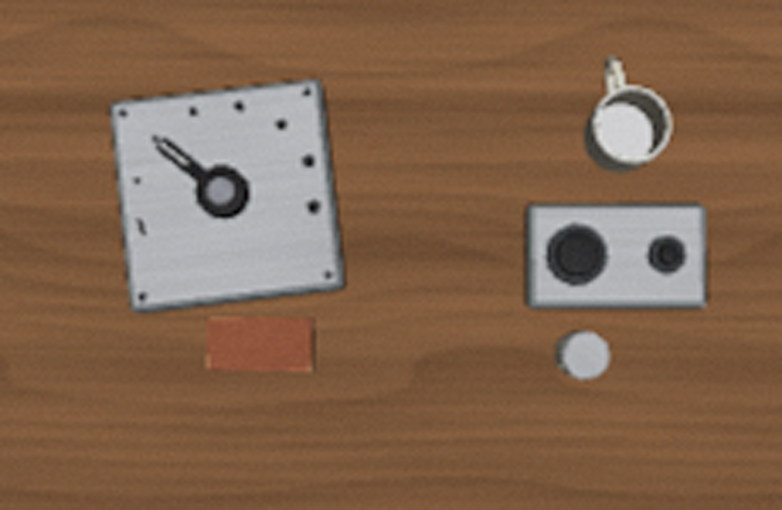

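View pics/scene0.png

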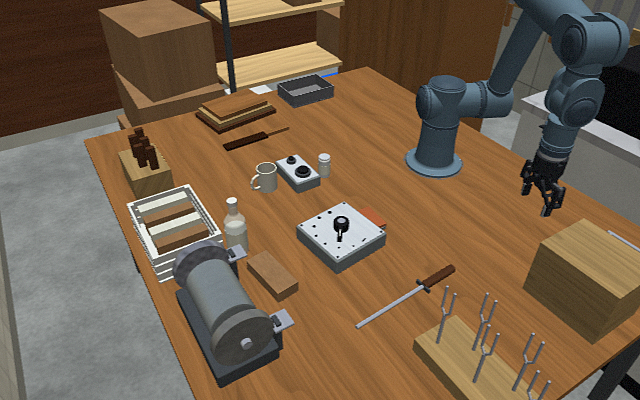

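Top view: hub at about (row 196, col 255) and lever pointing up-left to (181, 236). It covers the second dot, so it is in click 2. The network's axis estimate was about 5 px left of the hub. The start button is the larger left one at (215, 360), and stop is at (214, 386). I'll refine these.

```bash
python3 - <<'E'
from h import *
from scipy.optimize import least_squares
im=cv2.imread("pics/top0.png"); g=cv2.cvtColor(im,cv2.COLOR_BGR2GRAY).astype(float)
z=3.4
def cent(c,r,h,thr=None):
    c0,r0=190+c/z-.35,140+r/z-.35
    ci,ri=int(round(c0)),int(round(r0)); p=g[ri-h:ri+h+1,ci-h:ci+h+1]
    w=np.clip(np.median(p)-15-p,0,None) if thr is None else (p<thr).astype(float)
    yy,xx=np.mgrid[ri-h:ri+h+1,ci-h:ci+h+1]; return (w*yy).sum()/w.sum(),(w*xx).sum()/w.sum()
dots={3:(193,112),4:(239,106),5:(281,125),6:(308,161),7:(313,207),1:(137,181),0:(140,227)}
P={k:px2w("top",*cent(*v,2),z=.0615)[:2] for k,v in dots.items()}
def f(p):
    return np.concatenate([P[k]-p[:2]-.083*np.array([np.cos(p[2]+np.radians(105-30*k)),np.sin(p[2]+np.radians(105-30*k))]) for k in P])
s=least_squares(f,[.556,.186,.1],loss="soft_l1",f_scale=.002); print("axis",s.x,np.degrees(s.x[2])); print(np.round(f(s.x).reshape(-1,2)*1000,1))
cs=[px2w("top",140+r/z-.35,190+c/z-.35,z=.0615)[:2] for c,r in [(112,103),(320,82),(343,287),(133,310)]]
print("corner mean",np.mean(cs,0))
for n,(c,r),h in [("start",(577,254),9),("stop",(667,255),6)]:
    q=cent(c,r,h,90); print(n,q,px2w("top",*q,z=.068))
q=cent(155,140,1);
t=px2w("top",140+140/z,190+155/z,z=.0935)[:2]-s.x[:2]; print("lever world ang",np.degrees(np.arctan2(t[1],t[0])),"click",(105+np.degrees(s.x[2]-np.arctan2(t[1],t[0])))/30)
from scipy.spatial.transform import Rotation as R
w=arm.get_state()["eef_rot"]; print(np.round(R.from_quat([w[1],w[2],w[3],w[0]]).as_matrix(),3))
E
```

```text
axis [0.55887896 0.1881311  0.11723172] 6.716882925229043
[[ 0.1  0.2]
 [ 0.1 -0.1]
 [ 0.1 -0. ]
 [-0.1 -0.1]
 [-0.1 -0. ]
 [ 0.4 -0. ]
 [-0.6  0. ]]
corner mean [0.55758299 0.18601581]
start (np.float64(214.58369098712447), np.float64(358.9785407725322)) [ 0.50187832 -0.13814848  0.068     ]
stop (np.float64(214.44827586206895), np.float64(385.5287356321839)) [ 0.50241109 -0.22223078  0.068     ]
lever world ang 52.64991528379479 click 1.9688989213811419
[[ 0.     0.329  0.944]
 [ 0.     0.944 -0.329]
 [-1.     0.     0.   ]]
```

apply_moves --deltas '[[[0,-0.05,0.14],0.1,1],[[0,-0.1,0.28],0.212,1],[[0,-0.15,0.43],0.212,1],[[0,-0.2,0.57],0.212,1],[[0,-0.2,0.57],0.212,1]]' --newtons 40

```text
time: 1.38
tool_pos: [0.381, 0.3902, 0.3039]
eef_rot: [0.668, 0.234, 0.667, -0.234]
force: [-0.1, 1.2, 0.2]
gripper_width: -0.0
```

```bash
cat >> h.py <<'E'
from scipy.spatial.transform import Rotation as Rn
AX=np.array([.5589,.1881])
def st():
    s=arm.get_state(); w=s["eef_rot"]; R=Rn.from_quat([w[1],w[2],w[3],w[0]]).as_matrix()
    return s,np.array(s["tool_pos"]),R
def go(target):
    s,p,R=st(); print("t",s["time"],"p",np.round(p,4),"yang",np.degrees(np.arctan2(R[1,1],R[0,1])),"F",np.round(s["force"],1),"w",s["gripper_width"],"q",np.round(s["joint_positions"],2))
    print("shift units",np.round(R.T@(np.array(target)-p)/.4,4))
E
python3 -c "
from h import *
go([.568,.2447,.303])"
```

```text
t 1.375 p [0.381  0.3902 0.3039] yang 51.3644567166386 F [-0.1  1.2  0.2] w -2.7449825747943006e-05 q [ 0.68  0.32 -0.01  1.25 -0.    1.36]
shift units [0.0029 0.0077 0.5922]
```

apply_moves --deltas '[[[0,0,0.15],0,1],[[0,0,0.3],0,1],[[0,0.004,0.45],0,1],[[0.1,0.008,0.592],0,1],[[0.2,0.008,0.592],0,1],[[0.26,0.008,0.592],0,1],[[0.26,0.008,0.592],0,1]]'

```text
time: 2.25
tool_pos: [0.5638, 0.2489, 0.1975]
eef_rot: [0.667, 0.23, 0.67, -0.232]
force: [-0.2, -0.3, 1.2]
gripper_width: 0.0
```

```bash
python3 - <<'E'
from h import *
go([.568,.2447,.156])
im,d=save("scene","s1"); cv2.imwrite("pics/s1z.png",cv2.resize(im[130:290,240:440,::-1],None,fx=3.5,fy=3.5,interpolation=cv2.INTER_CUBIC))
im,d=save("wrist","w1")
E
```

```text
t 2.25 p [0.5638 0.2489 0.1975] yang 51.79245317317615 F [-0.2 -0.3  1.2] w 2.6733068140863814e-05 q [0.31 0.51 0.01 1.08 0.   0.98]
shift units [ 0.1037 -0.0013  0.0151]
```

View pics/s1z.png

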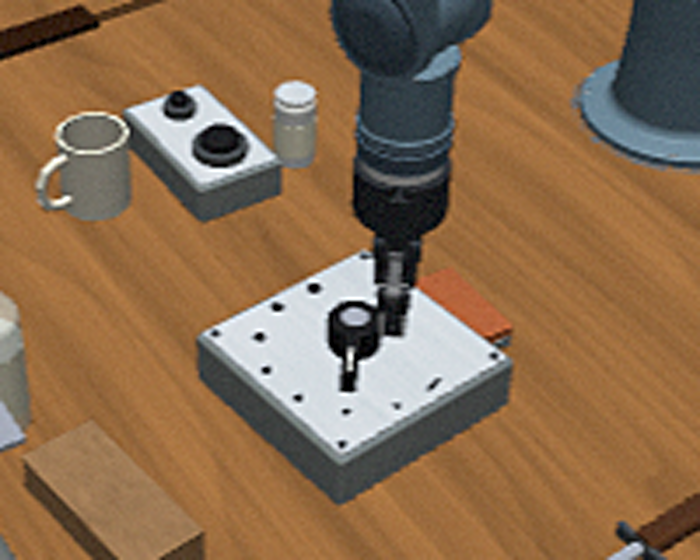

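View pics/w1.png

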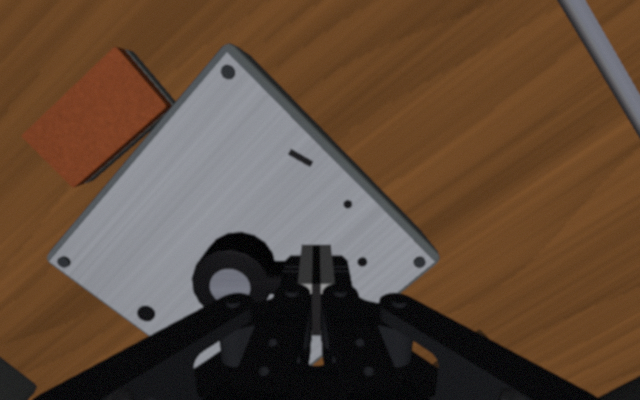

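Fingertip is on the ccw side of the lever, clear of it (the wrist view shows off bar, dots 1 and 2 and the hub). Descending.

apply_moves --deltas '[[[0.04,0,0],0,1],[[0.08,0,0],0,1],[[0.104,0,0],0,1],[[0.104,0,0],0,1],[[0.104,0,0],0,1]]'

```text
time: 2.98
tool_pos: [0.5661, 0.2485, 0.1585]
eef_rot: [0.668, 0.232, 0.668, -0.232]
force: [0.1, 0.5, 0.1]
gripper_width: -0.0001
```

```bash
python3 - <<'E'
from h import *
s,p,R=st()
go([.568,.2447,.156])
rel=R.T@np.array([*(p[:2]-AX),0]); print("rel tool y,z mm",rel*1000)
for ph in range(0,66,5):
    d=.018 if ph>0 else .02
    f=np.radians(ph); q=np.array([.05*np.cos(f)+d*np.sin(f), .05*np.sin(f)-d*np.cos(f)])
    print(ph,np.round((q-rel[1:])/.4,3),round(ph/90,3))
im,d=save("scene","s2"); cv2.imwrite("pics/s2z.png",cv2.resize(im[180:290,280:400,::-1],None,fx=5,fy=5,interpolation=cv2.INTER_CUBIC))
E
```

```text
t 2.975 p [0.5661 0.2485 0.1585] yang 51.731993002590684 F [0.1 0.5 0.1] w -0.00013231567519087905 q [ 0.31  0.54 -0.05  0.98  0.    0.98]
shift units [ 0.0063 -0.0045  0.0097]
rel tool y,z mm [ 1.5490681e-02  5.1891204e+01 -3.1775265e+01]
0 [-0.005  0.029] 0.0
5 [-0.001  0.046] 0.056
10 [0.001 0.057] 0.111
15 [0.003 0.068] 0.167
20 [0.003 0.08 ] 0.222
25 [0.003 0.091] 0.278
30 [0.001 0.103] 0.333
35 [-0.002  0.114] 0.389
40 [-0.005  0.125] 0.444
45 [-0.01   0.136] 0.5
50 [-0.015  0.146] 0.556
55 [-0.021  0.156] 0.611
60 [-0.028  0.165] 0.667
65 [-0.036  0.174] 0.722
```

View pics/s2z.png

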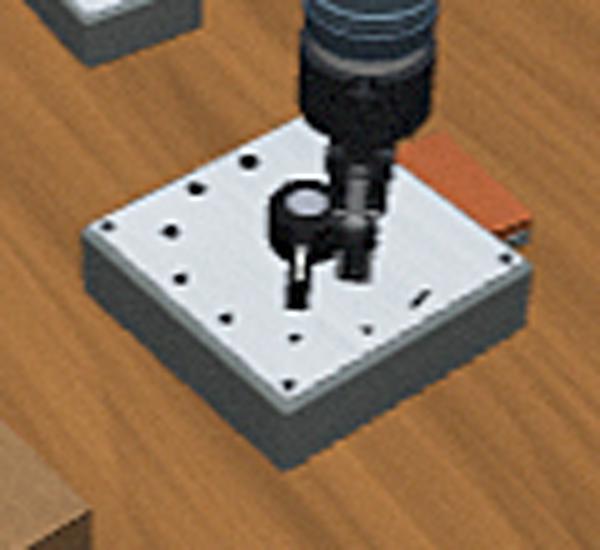

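apply_moves --deltas '[[[0.01,-0.005,0.015],0,1],[[0.01,-0.005,0.029],0,1],[[0.01,-0.001,0.046],0.056,1],[[0.01,0.001,0.057],0.111,1],[[0.01,0.003,0.068],0.167,1],[[0.01,0.003,0.08],0.222,1],[[0.01,0.003,0.091],0.278,1],[[0.01,0.001,0.103],0.333,1],[[0.01,-0.002,0.114],0.389,1],[[0.01,-0.002,0.114],0.389,1],[[0.01,-0.002,0.114],0.389,1]]'

```text
time: 4.4
tool_pos: [0.6015, 0.2199, 0.1544]
eef_rot: [0.568, 0.422, 0.568, -0.421]
force: [-0.3, 3.9, -1.3]
gripper_width: -0.0002
```

```bash
python3 - <<'E'
from h import *
s,p,R=st()
go([.568,.2447,.156])
rel=p[:2]-AX; print(np.hypot(*rel))
im,d=save("scene","s3"); cv2.imwrite("pics/s3z.png",cv2.resize(im[180:290,280:400,::-1],None,fx=5,fy=5,interpolation=cv2.INTER_CUBIC))
im,d=save("wrist","w3")
E
```

```text
t 4.4 p [0.6015 0.2199 0.1544] yang 16.80153436079347 F [-0.3  3.9 -1.3] w -0.0002388761612419469 q [0.25 0.58 0.02 1.   0.   1.53]
shift units [-0.0039 -0.0622 -0.0835]
0.053166088149826256
```

View pics/s3z.png

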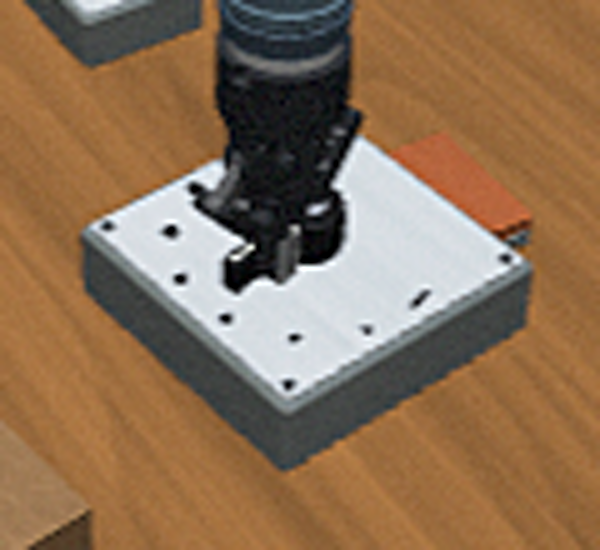

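View pics/w3.png

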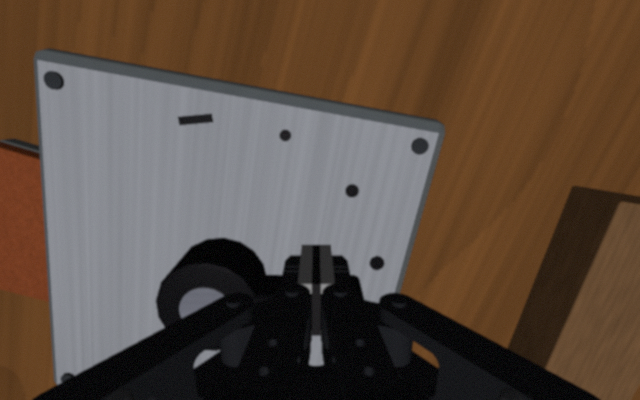

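apply_moves --deltas '[[[0,0.003,0.011],0.056,1],[[0,0.006,0.022],0.111,1],[[0,0.007,0.034],0.167,1],[[0,0.008,0.045],0.222,1],[[0,0.007,0.057],0.278,1],[[0,0.006,0.069],0.333,1],[[0,0.006,0.069],0.333,1],[[0,0.006,0.069],0.333,1]]'

```text
time: 5.5
tool_pos: [0.6112, 0.194, 0.1542]
eef_rot: [-0.439, -0.554, -0.44, 0.554]
force: [-0.5, 3.4, -0.1]
gripper_width: 0.0001
```

```bash
python3 - <<'E'
from h import *
s,p,R=st()
go([.568,.2447,.156])
rel=R.T@np.array([*(p[:2]-AX),0]); print("rel tool mm",rel*1000)
im,d=save("scene","s4"); cv2.imwrite("pics/s4z.png",cv2.resize(im[180:290,280:400,::-1],None,fx=5,fy=5,interpolation=cv2.INTER_CUBIC))
im,d=save("wrist","w4")
E
```

```text
t 5.5 p [0.6112 0.194  0.1542] yang -13.154102322374106 F [-0.5  3.4 -0.1] w 7.222362046163575e-05 q [0.21 0.59 0.02 1.01 0.   2.01]
shift units [-0.0044 -0.1341 -0.0988]
rel tool mm [-1.91954246e-02  4.96120920e+01 -1.76853324e+01]
```

View pics/s4z.png

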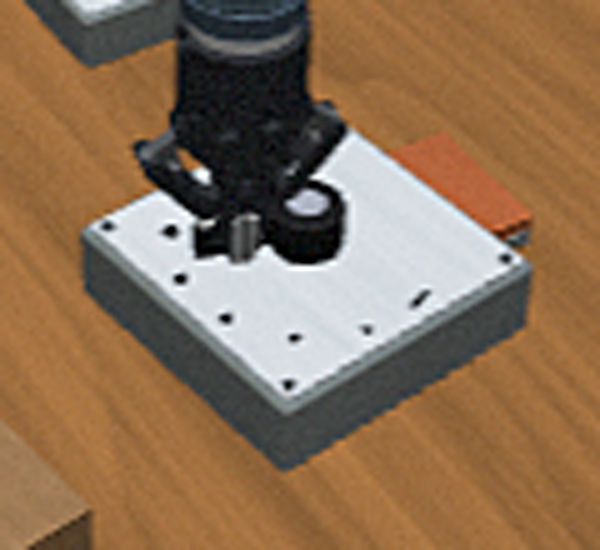

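View pics/w4.png

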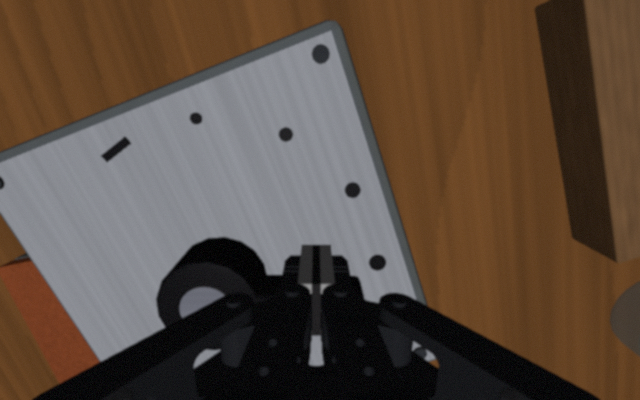

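apply_moves --deltas '[[[0,0.003,0.009],0.044,1],[[0,0.005,0.018],0.089,1],[[0,0.006,0.022],0.11,1],[[0,0.007,0.027],0.133,1],[[0,0.007,0.029],0.143,1],[[0,0.007,0.032],0.155,1],[[0,0.007,0.032],0.155,1],[[0,0.007,0.032],0.155,1]]'

```text
time: 6.6
tool_pos: [0.6113, 0.1808, 0.1543]
eef_rot: [0.368, 0.604, 0.369, -0.603]
force: [-0.2, -0.9, 1.2]
gripper_width: -0.0002
```

```bash
python3 - <<'E'
from h import *
s,p,R=st()
go([.568,.2447,.156])
rel=R.T@np.array([*(p[:2]-AX),0]); print("rel tool mm",rel*1000)
im,d=save("scene","s5"); cv2.imwrite("pics/s5z.png",cv2.resize(im[180:290,280:400,::-1],None,fx=5,fy=5,interpolation=cv2.INTER_CUBIC))
E
```

```text
t 6.6 p [0.6113 0.1808 0.1543] yang -27.183228636682284 F [-0.2 -0.9  1.2] w -0.00022558164532575917 q [0.19 0.58 0.01 1.   0.   2.23]
shift units [-0.0042 -0.1691 -0.0926]
rel tool mm [ 2.60045919e-03  4.98967121e+01 -1.74515617e+01]
```

View pics/s5z.png

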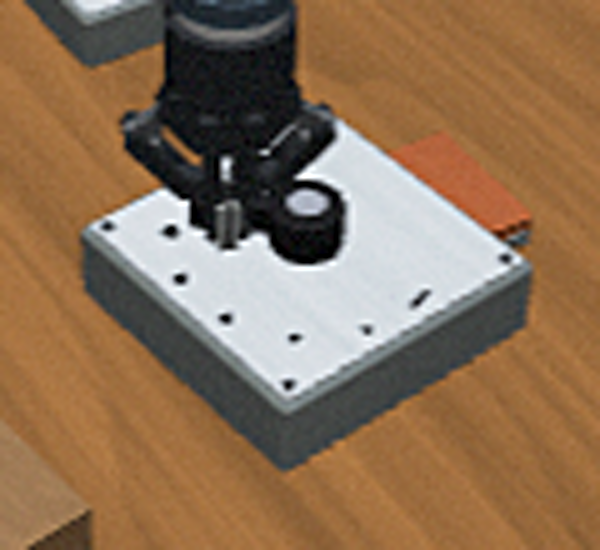

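The contact force dropped to about zero, so the lever has snapped on. I'll back off, lift and verify.

apply_moves --deltas '[[[0,0,-0.03],0,1],[[0,0,-0.05],0,1],[[-0.1,0,-0.05],0,1],[[-0.25,0,-0.05],0,1],[[-0.25,0,-0.05],0,1]]'

```text
time: 7.28
tool_pos: [0.6236, 0.1999, 0.2606]
eef_rot: [0.37, 0.607, 0.367, -0.599]
force: [0.3, -0.0, -0.5]
gripper_width: -0.0003
```

```bash
python3 - <<'E'
from h import *
go([.5019,-.138,.254])
im,d=save("scene","s6"); cv2.imwrite("pics/s6z.png",cv2.resize(im[180:290,280:400,::-1],None,fx=5,fy=5,interpolation=cv2.INTER_CUBIC))
E
```

```text
t 7.275 p [0.6236 0.1999 0.2606] yang -27.156331830147103 F [ 0.3 -0.  -0.5] w -0.000301069463116661 q [0.21 0.55 0.24 1.25 0.   2.26]
shift units [0.0108 0.1148 0.8906]
```

View pics/s6z.png

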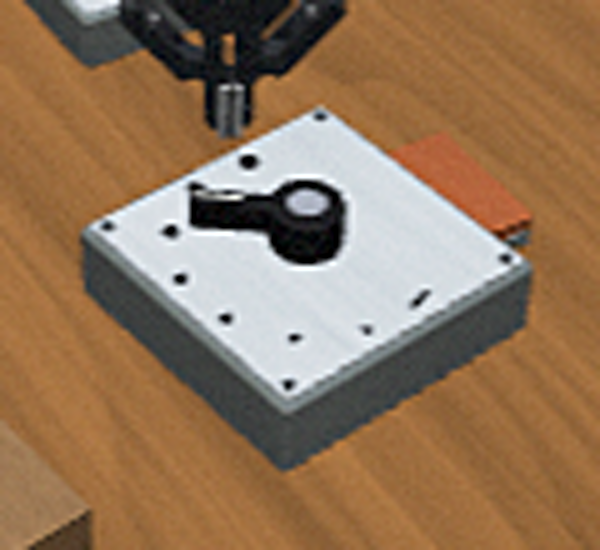

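apply_moves --deltas '[[[0,0.02,0.15],0,1],[[0,0.04,0.3],0,1],[[0,0.06,0.45],0,1],[[0,0.08,0.6],0,1],[[0,0.1,0.75],0,1],[[0,0.115,0.891],0,1],[[0,0.115,0.891],0,1],[[0,0.115,0.891],0,1]]'

```text
time: 8.32
tool_pos: [0.4981, -0.1389, 0.2532]
eef_rot: [-0.368, -0.603, -0.369, 0.604]
force: [0.7, -0.5, -0.3]
gripper_width: -0.0001
```

```bash
python3 - <<'E'
from h import *
go([.5019,-.138,.149])
im,d=save("top","t7"); cv2.imwrite("pics/t7z.png",cv2.resize(im[140:290,190:420,::-1],None,fx=3.4,fy=3.4,interpolation=cv2.INTER_CUBIC))
save("wrist","w7")
for m in arm.mark_of("wrist","start_top"): print(m["conf"],m["at"],px2w("wrist",*m["at"],z=.068))
# lever direction: dark pixels at lever height beyond hub
g=cv2.cvtColor(im,cv2.COLOR_RGB2GRAY)
pts=[]
for r in range(165,225):
  for c in range(225,290):
    if g[r,c]<70:
      w=px2w("top",r,c,z=.0935)[:2]-AX
      if .032<np.hypot(*w)<.068: pts.append(w)
pts=np.array(pts); m=pts.mean(0); a=np.degrees(np.arctan2(m[1],m[0])); print(len(pts),m,a,"click",(111.7-a)/30)
E
```

```text
t 8.325 p [ 0.4981 -0.1389  0.2532] yang -27.207782221175897 F [ 0.7 -0.5 -0.3] w -0.00010165675024987902 q [-0.4   0.28 -0.19  1.1   0.    1.65]
shift units [ 0.2606  0.0079 -0.0063]
0.93 [195.1, 322.4] [ 0.50409663 -0.14088233  0.068     ]
28 [ 0.03554011 -0.03211907] -42.10542912117984 click 5.126847637372661
```

View pics/t7z.png

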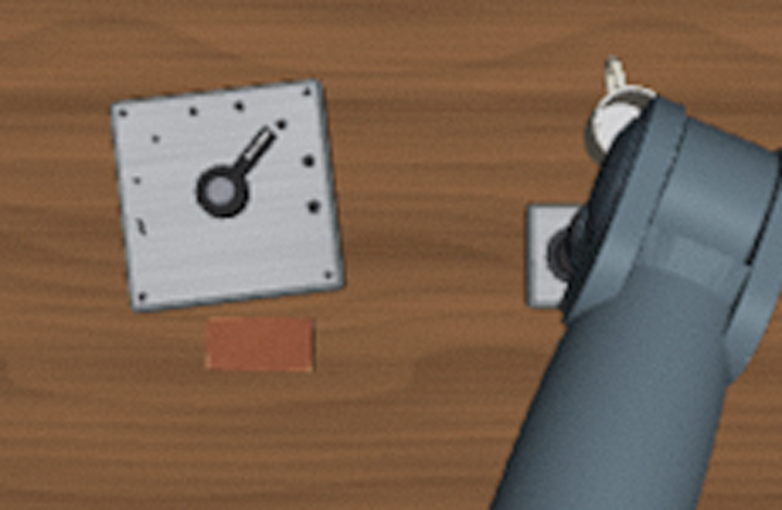

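View pics/w7.png

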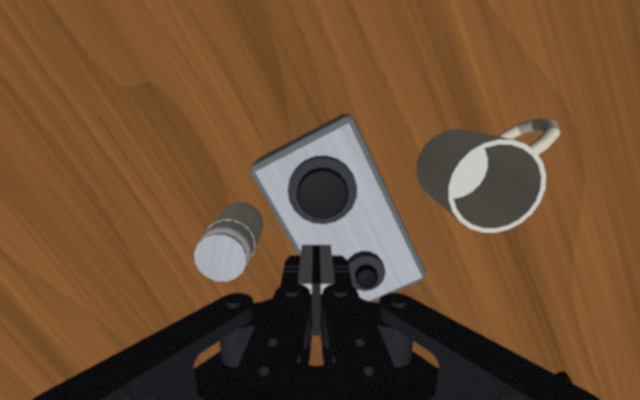

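Top view: the lever at click 5 points exactly at the fifth dot (row 176, col 272 in full pixels), and dots 1–4 and 6–7 are in view. The wrist view shows start at (188, 322) and gives (0.504, -0.141), in agreement with the top camera. Next, press start.

apply_moves --deltas '[[[0.06,0.008,-0.007],0,1],[[0.13,0.008,-0.007],0,1],[[0.2,0.008,-0.007],0,1],[[0.24,0.008,-0.007],0,1],[[0.25,0.008,-0.007],0,1],[[0.25,0.008,-0.007],0,1]]'

```text
time: 9.22
tool_pos: [0.5029, -0.1377, 0.1545]
eef_rot: [0.369, 0.603, 0.369, -0.603]
force: [-0.3, -0.2, 1.0]
gripper_width: -0.0
```

```bash
python3 - <<'E'
from h import *
go([.503,-.139,.135])
im,d=save("scene","s8"); cv2.imwrite("pics/s8z.png",cv2.resize(im[130:230,230:360,::-1],None,fx=5,fy=5,interpolation=cv2.INTER_CUBIC))
E
```

```text
t 9.225 p [ 0.5029 -0.1377  0.1545] yang -27.115647430496136 F [-0.3 -0.2  1. ] w -3.327875034825298e-06 q [-0.39  0.37 -0.34  0.86  0.    1.65]
shift units [0.0487 0.0016 0.0027]
```

View pics/s8z.png

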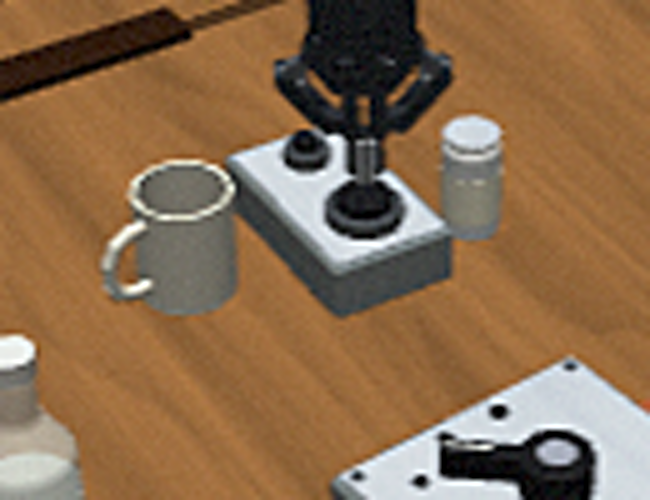

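Tip is centred just above the start button, with oil can and mug clear. Press slowly, 17 mm down first.

apply_moves --deltas '[[[0.01,0,0],0,1],[[0.02,0,0],0,1],[[0.03,0,0],0,1],[[0.037,0,0],0,1],[[0.043,0,0],0,1],[[0.043,0,0],0,1],[[0.043,0,0],0,1]]'

```text
time: 10.15
tool_pos: [0.5025, -0.1384, 0.1373]
eef_rot: [0.368, 0.604, 0.368, -0.604]
force: [-0.4, 0.1, 3.2]
gripper_width: -0.0002
```

apply_moves --deltas '[[[0.004,0,0],0,1],[[0.007,0,0],0,1],[[0.01,0,0],0,1],[[0.01,0,0],0,1],[[0.01,0,0],0,1]]'

```text
time: 10.78
tool_pos: [0.5026, -0.1384, 0.1349]
eef_rot: [0.369, 0.604, 0.368, -0.603]
force: [-6.7, 2.6, 18.4]
gripper_width: -0.0001
```

The force is 18 N at 6 mm travel, so the button is bottomed. Release and retreat straight up.

apply_moves --deltas '[[[-0.03,0,0],0,1],[[-0.1,0,0],0,1],[[-0.25,0,0],0,1],[[-0.4,0,0],0,1],[[-0.4,0,0],0,1],[[-0.4,0,0],0,1]]'

```text
time: 11.52
tool_pos: [0.5026, -0.1384, 0.2925]
eef_rot: [0.368, 0.604, 0.369, -0.603]
force: [-0.0, -0.3, -1.2]
gripper_width: -0.0002
```

```bash
python3 - <<'E'
from h import *
go([.503,-.139,.135])
im,d=save("scene","s9"); cv2.imwrite("pics/s9z.png",cv2.resize(im[130:290,240:440,::-1],None,fx=3.5,fy=3.5,interpolation=cv2.INTER_CUBIC))
im,d=save("wrist","w9")
for q in ["start_top","stop_top"]:
  for m in arm.mark_of("wrist",q)[:1]:
    r,c=m["at"]; print(q,m["conf"],m["at"],px2w("wrist",r,c,depth=np.median(d[int(r)-2:int(r)+3,int(c)-2:int(c)+3])))
E
```

```text
t 11.525 p [ 0.5026 -0.1384  0.2925] yang -27.19256897824609 F [-0.  -0.3 -1.2] w -0.0001790516466570969 q [-0.39  0.27 -0.1   1.2   0.    1.65]
shift units [0.3937 0.0017 0.0009]
start_top 0.94 [186.8, 317.2] [ 0.50136063 -0.14132056  0.06782979]
stop_top 0.93 [260.8, 360.2] [ 0.5048244  -0.22623632  0.06803906]
```

View pics/s9z.png

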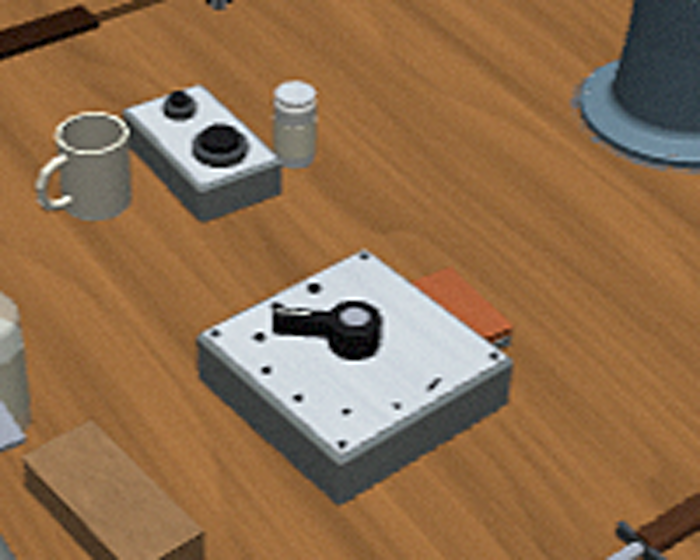

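Both buttons are up (tops at 67.8 and 68.0 mm), the lever is still in click 5, and the bystanders in view are where they were. Handing in.

```bash
python3 -c "
from h import *
print(arm.close_job())"
```

```text
the job is handed in; nothing more can be done
None
```

The speed selector is in the fifth click, and start was pressed fully down and let go afterwards. I handed the job in about 12 s into the 58 s allowed. The hand-in gives no verdict.

- **Selector:** It started in click 2. I pushed it round with the closed fingertips, reading about 4 N or less between moves, until it snapped into click 5. Afterwards the top view showed the lever on the fifth dot. A rough pixel estimate gave 5.13 clicks, within tolerance of 5.
- **Start:** Force rose to 18 N at about 6 mm of travel, so the button bottomed out.
- **After release:** The depth camera put the start top at 67.8 mm and the stop top at 68.0 mm, so both are up. The lever had not moved. The stone, oil can and mug looked unmoved in the scene view. I did not check the honing steel and knife sheath separately, but the arm did not work near them. The arm stayed raised clear of everything, with force near zero.
- **Disagreements:** The network's first selector-axis position in the top view was about 5 px off the hub. I used a fit to the dots on the face instead, which agreed to within 0.6 mm. The wrist and top cameras differed by about 3 mm on the start button.

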